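Turn the silver blank over and hold the test probe on its mark

ROBOT

A 6-joint arm with a two-finger parallel gripper is mounted at the origin on the work surface. World frame = base frame: x ahead of the robot, y to its left, z up, the work surface at z = 0. Lengths are in mm, angles in rad, forces in N, time in s.
With the tool pointing down it reaches from about 350 to 850 mm from the base axis. Payload 8.1 kg.
Tool frame: the origin (TCP) lies on the centre line of the jaws, within the pads' length; the fingertips stand 17 mm ahead of it and the grasp point (between the pads) lies 2 mm behind it; z points along the fingers, y is the line along which they close (so a half turn about z gives the same grasp; the last joint's range is limited). The gripper opens to 85 mm and grips with 20 to 120 N. Pads are 22 mm wide; open, the fingers measure 114 mm over their backs; the gripper's body (76 mm by 85 mm) begins 54 mm behind the grasp point. The pads swing forward as they close: fully open they stand 13 mm farther back than shut.
Start: joints at [-1.322, 0.13, 1.488, -0, 1.523, -0.085], TCP at [196.602, -566.88, 248.292] pointing down, gripper open.
Joint ranges: [-2.96, 2.96], [-0.89, 2.26], [0.02, 2.5], [-1.34, 4.48], [0, 2.73], [-2.66, 2.66]. Speed limits (rad/s): [2.39, 2.39, 2.79, 3.14, 3.14, 3.14].

INTERFACE

Orientations are given as a unit quaternion [x, y, z, w].
In Python, from bench import get_state, imaging, r gives the robot as it stands. The module is installed in compiled form; this text tells all that it offers.
- The arm moves only by the tool send_rows, never from a script. Its argument "commands" is a list of rows, each an object of numbers: "dx", "dy", "dz": the shift along the tool's x, y, z in cm; "wx", "wy", "wz": the turn, a rotation vector about the tool's x, y, z in degrees; "grip": the opening in per cent of the stroke, from 0 (shut) to 100 (fully open). In form: [{"dx": .., "dy": .., "dz": .., "wx": .., "wy": .., "wz": .., "grip": ..}, ...]. A call has 1 to 12 rows; each row is the pose to reach, as a shift and turn from the pose commanded when the call began, along the tool's axes at that moment; what a row does not reach only later rows make up. A row lasts 1/12 s, in which the tool goes at most 41.7 mm and 7.16 degrees, less where a joint would pass 70% of its speed; a pose out of reach is approached as far as the arm can. A call with a gripper value outside its range is refused whole. The fingers move at their own pace and stop on an object; "newtons" is the grip in N (left out, the last holds). Time passes only in rows, so rows that repeat a pose let the fingers close. It gives the time, the measured TCP pose, the force, the opening and the grip force at its end, in the units of the state.
- get_state(): the state, without advancing time (a new reading comes with each control period).
- imaging.capture(name): name is "scene" or "side" or "wrist"; returns a dict with "pixels" (480x640x3 uint8, red, green, blue), "K" (3x3 intrinsics, pixels), "world_from_camera" (4x4, takes a point from camera to world coordinates). Camera axes: x right, y down, z forward; pixel columns grow to the right and rows downward; lengths in mm; the calibration is good to about 2 mm. A picture is of the moment at which its call begins. There is no depth.
- r.close_job(): hands the job in; it is judged then, once.
The state is a dict: "clock": time; "joint_positions": joint angles; "qd": joint speeds; "tau": joint torques, N m; "tcp_pos": TCP position; "eef_rot": TCP orientation; "wrist_force": force on the tool from outside, world axes, zero at the start; "wrist_torque": the same for the moment, N m; "opening": finger opening in mm; "grasp_force": force on a finger pad.
Only numpy, scipy, OpenCV 4.12 (cv2) and the standard library are available. Lean on these libraries where they do the work, as an engineer would, in place of code of your own. Each camera call takes 0.05 s, during which the arm holds its last target. There are 200 camera calls.

TASK

At the jeweller's bench, swing the hinged leaf with the clamped metal blank all the way over onto the sloped near side of its wooden holder, so that the blank's marked back faces up. Then take the spring-tipped test probe out of its wooden stand and hold its tip inside the small engraved ring (not on the cross), square to the sloped face, pressing gently so that the tip is pushed in about half of its travel. Finish while still holding it there in the gripper, and leave the other things on the bench alone.

Things in the scene. Friction and masses are not known exactly. Their poses are not given: they have to be found in the camera images.
- holder: Flip-over holder fixed to the bench: steel base 190 x 66 mm, a wooden rest at each end and two dark hinge cheeks between them (75 mm high, outer faces 41 mm either side of the middle). Origin on the bench under the middle of the hinge; +x points from the hinge to the level (far) rest, -x to the sloped (near) rest, y along the hinge, z up.
- holder_hinge (a point): Middle of the hinge axis, 65 mm above the bench; the leaf turns about the holder's y axis through this point.
- leaf (a joint): Angle of the leaf, rad: 0 = level on the far (+x) rest, 1.57 = standing up, 3.40 = fully over at its stop on the near rest, where it slopes 0.26 rad (15 degrees) down towards holder -x. The stiff hinge (about 0.1 N m) stays where it is left. It starts between 0 and 0.4.
- leaf_middle (a point): Middle of the leaf, 42 mm from the hinge axis: a steel plate 64 mm wide along the hinge, reaching from 4 to 80 mm from the hinge axis, 5 mm thick, 0.16 kg, with a 52 x 50 x 7 mm bright metal blank clamped in it. Axes of the leaf: x from hinge to free edge, y along the hinge (holder +y); -z points out of the marked back face.
- bar (a point): Grip point on the round steel bar (10 mm diameter, parallel to the hinge) that sticks out 40 mm from the leaf's free corner on the holder's +y side: 75 mm from the hinge axis, 54 mm to +y of the leaf's middle, 22 mm out from the leaf's side edge. It is fixed to the leaf but can turn between finger pads. Axes are the leaf's.
- mark (a point): Centre of the engraved ring (18 mm diameter) on the blank's back face, underneath until the leaf is turned over: 48 mm from the hinge axis, 10 mm to holder -y of the middle, 3.5 mm from the leaf's mid-plane. Axes are the leaf's; -z points out of this face. The cross on the same face, 27 mm from the hinge axis and 14 mm to +y, is not the target.
- stand: Fixed wooden block 70 x 70 x 50 mm high with one upright through hole (20 mm) in its middle that holds the probe. Origin under its centre. It stands left or right of the holder.
- probe_grip (a point): Grip point on the probe's axis, 80 mm above the tip, 35 mm below its top, 90 mm above the bench while in the stand; z is the axis, tip to top. The probe is a grey pen 115 mm long, about 0.1 kg: round barrel 18 mm in diameter from 45 mm above the tip to the top, a 26 mm collar 40 to 45 mm above the tip that rests on the stand, below it a 16 mm nose and the tip, which hang 40 mm into the hole.
- probe_point (a point): End of the probe's brass tip (6 mm diameter, round end); it moves with the spring tip.
- probe_tip (a joint): How far the spring tip is pushed in, m: 0 = out, 0.010 = bottomed. It starts to give at 1 N and adds 0.4 N per mm (3 N at half travel, 5 N when bottomed).
- jar: Bystander: small lidded jar, 52 mm diameter, 55 mm high. Origin under its centre.
- dapping: Bystander: steel dapping block, 55 mm cube. Origin under its centre.
- hammer: Bystander: hammer 220 mm long lying on the bench. Origin under its middle.
- burrs: Bystander: wooden block 70 x 70 x 40 mm with six thin burrs standing in it to 86 mm height. Origin under its centre. It stands on the holder's other side from the stand.
Mind the look-alikes: they are no part of the job. Leave any red look-alike of the stand alone.

How it is judged (in metres and radians):
On the way, in this order (a step that is already met when the one before it is completed fails the run):
1. the leaf is turned over onto the near rest, marked back up (value of joint leaf above 3.28 rad and distance of probe_grip from where it was at the start of the episode below 0.02 m), for 0.2 s.
2. the probe is lifted clear of its stand in the gripper (height (world z) of probe_point above 0.056 m and contact force between the fingers and probe above 1 N and contact force between probe and stand below 0.1 N), for 0.2 s.
At the end, for the whole second after the job is handed in: Leaf fully over (above 3.33 rad); probe held still in the gripper, its tip within 8 mm of the ring's centre, its axis within 0.14 rad of square to the face, spring tip pushed in 2 to 8.5 mm, contact force 1 to 7 N; the robot itself touches neither leaf nor holder (value of joint leaf above 3.33 rad and distance between probe_point and mark below 0.008 m and angle between the z axis of probe_grip and the z axis of mark, either way round below 0.14 rad and value of joint probe_tip between 0.002 and 0.0085 m and contact force between probe and holder between 1 and 7 N and contact force between the fingers and probe above 2 N and contact force between each of the arm, the fingers and holder below 0.3 N and linear speed of probe below 0.02 m/s); the arm keeps its last pose, push and grip.
It fails at once if the probe is pressed hard on the blank (over 15 N) (contact force between probe and holder above 15 N).
It fails at once if a bystander (jar) is moved by more than 20 mm (distance of jar from where it was at the start of the episode above 0.02 m).
It fails at once if a bystander (dapping) is moved by more than 20 mm (distance of dapping from where it was at the start of the episode above 0.02 m).
It fails at once if a bystander (hammer) is moved by more than 20 mm (distance of hammer from where it was at the start of the episode above 0.02 m).
It fails at once if a bystander (burrs) is moved by more than 20 mm (distance of burrs from where it was at the start of the episode above 0.02 m).
It also fails if it takes over 58 s, if anything falls off the work surface, if the arm or the gripper's body presses on something with over 40 N, if the wrist force passes 120 N, or if a joint passes its speed limit or range.

## Working session

There is one attempt and no reset: what is moved stays moved. The work goes in short steps, Python scripts to look and compute and a tool call to move; the robot and the scene stay as the last step left them, time stands still between calls to the robot, and variables do not carry over. Pictures are saved under pics/ and viewed, at most 13 in all, crops included, and the job is handed in when it is done.

Besides the shell and the picture viewer there is one more tool, called after ">>>" by a JSON object that holds its "api" and its "payload". send_rows: Moves the arm, as the interface text tells. Its arguments: {"type":"object","properties":{"commands":{"type":"array","items":{"type":"object","properties":{"dx":{"type":"number"},"dy":{"type":"number"},"dz":{"type":"number"},"wx":{"type":"number"},"wy":{"type":"number"},"wz":{"type":"number"},"grip":{"type":"number"}}}},"newtons":{"type":"number"}},"required":["commands"]}

```bash
mkdir -p pics; cat > h.py <<'E'
import numpy as np,cv2
from bench import get_state,imaging,r
from scipy.spatial.transform import Rotation as R
def cap(n,f=None):
    c=imaging.capture(n)
    if f: cv2.imwrite(f'pics/{f}.png',c['pixels'][:,:,::-1])
    np.savez(f'cam_{f or n}.npz',**c)
    return c
def load(f): return dict(np.load(f'cam_{f}.npz'))
def proj(c,P):
    P=np.atleast_2d(P);W=np.linalg.inv(c['world_from_camera']);q=P@W[:3,:3].T+W[:3,3]
    q=q@c['K'].T;return q[:,:2]/q[:,2:]
def ray(c,uv):
    d=np.linalg.inv(c['K'])@np.array([*uv,1.]);M=c['world_from_camera'];return M[:3,3],M[:3,:3]@d
def onz(c,uv,z):
    o,d=ray(c,uv);return o+d*(z-o[2])/d[2]
def st():
    s=get_state();print(s['clock'],np.round(s['tcp_pos'],1),np.round(s['eef_rot'],3),np.round(s['joint_positions'],3),np.round(s['wrist_force'],1),round(s['opening'],1),s['grasp_force']);return s
E
python3 - <<'E'
from h import *
s=st()
for n in("scene","side","wrist"):
    c=cap(n,n+'0');print(n,np.round(c['world_from_camera'],2).tolist(),c['K'][0,0])
E
```

```text
0.0 [ 196.5 -566.4  247.2] [ 0.986  0.166 -0.    -0.001] [-1.322  0.131  1.489  0.     1.523 -0.085] [-0.   0.4 -0.2] 85.3 0.0
scene [[-0.29, 0.81, -0.5, 1057.45], [0.96, 0.24, -0.15, 41.61], [-0.0, -0.53, -0.85, 818.94], [0.0, 0.0, 0.0, 1.0]] 467.6798488551693
side [[-0.94, -0.18, 0.29, 206.79], [-0.34, 0.54, -0.77, 1021.87], [-0.02, -0.82, -0.57, 905.14], [0.0, 0.0, 0.0, 1.0]] 589.9774881966114
wrist [[0.33, -0.91, -0.26, 262.0], [-0.94, -0.32, -0.09, -543.24], [-0.0, 0.28, -0.96, 371.91], [0.0, 0.0, 0.0, 1.0]] 374.31983661169875
```

View pics/scene0.png

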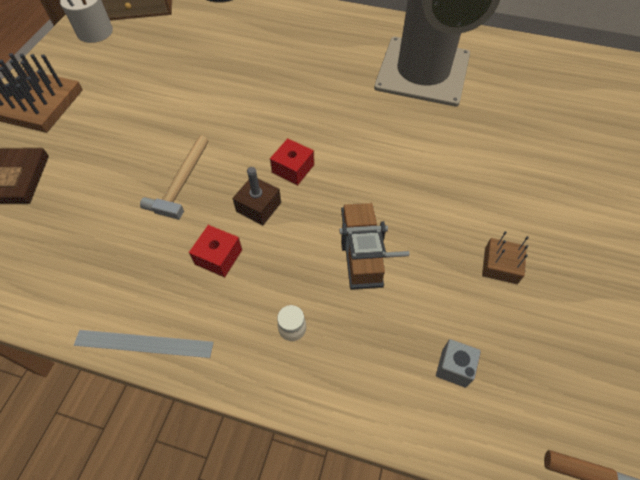

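View pics/side0.png

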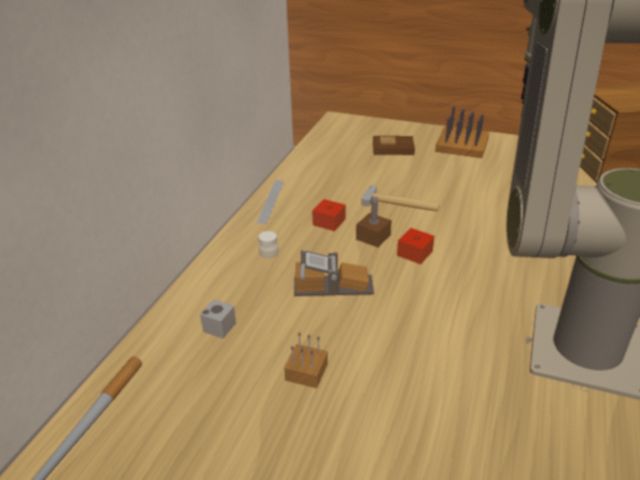

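Scene view: the dark stand with the grey probe is at (257,195). It could be confused with the red blocks at (293,160) and (216,250), or the burrs block at (505,260), which stands on the other side. The holder is at (365,245) with its bar at (400,254). In the side view the stand is at (374,228) and the holder at (333,280). I'll check this choice in one close crop.

```bash
python3 - <<'E'
from h import *
a=load('scene0')['pixels'];b=load('side0')['pixels']
def crop(p,u,v,w,h,W,H): return cv2.resize(p[v:v+h,u:u+w],(W,H),interpolation=cv2.INTER_CUBIC)
m=np.zeros((600,800,3),np.uint8)
m[:,:400]=np.vstack([crop(a,330,195,90,100,400,444)[:,:],crop(a,225,160,80,31,400,156)])
m[:,400:]=np.vstack([crop(b,285,240,100,62,400,248),crop(b,340,180,60,66-13,400,352)])
cv2.imwrite('pics/m1.png',m[:,:,::-1])
E
```

```text
(no output)
```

View pics/m1.png

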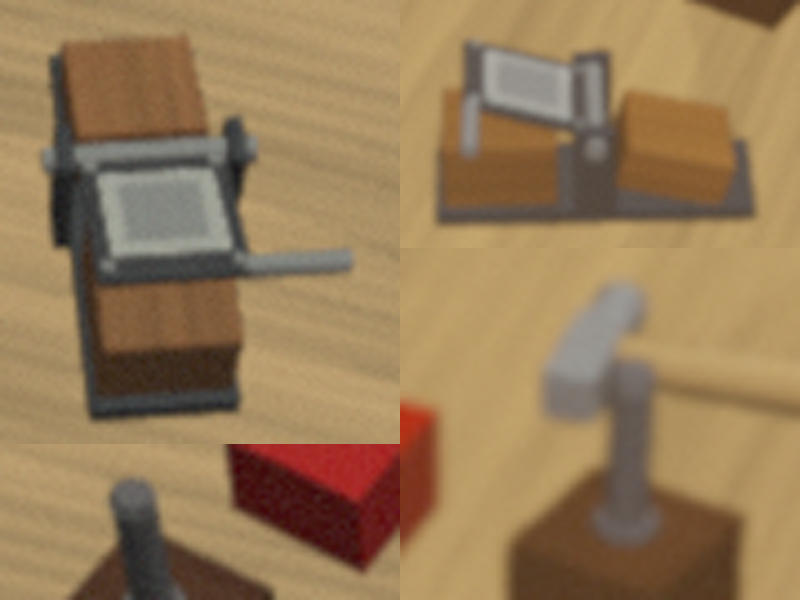

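The crop confirms the pick: grey probe with collar in the dark stand, leaf raised slightly above the far rest, and the bar on the +y side. Next I'll fit the poses.

```bash
cat > fit.py <<'E'
from h import *
from scipy.optimize import least_squares
a=load('scene0');b=load('side0')
S=lambda x,y:(330+x/4.444,195+y/4.44)
D=lambda x,y:(285+(x-400)/4,240+y/4)
obs=[(a,S(240,410),'b',(95,33,0)),(a,S(93,417),'b',(95,-33,0)),(a,S(150,152),'b',(0,0,65)),(a,S(352,262),'l',(75,72,0)),(a,S(242,265),'l',(75,32,0)),
(b,D(440,220),'b',(95,33,0)),(b,D(755,215),'b',(-95,33,0)),(b,D(470,154),'l',(75,72,0)),(b,D(472,97),'l',(75,32,0))]
def world(p,k,q):
    x,y,yaw,th=p[:4];q=np.array(q,float)
    if k=='l': q=np.array([q[0]*np.cos(th)-q[2]*np.sin(th),q[1],65+q[0]*np.sin(th)+q[2]*np.cos(th)])
    return R.from_euler('z',yaw).apply(q)+[x,y,0]
def f(p): return np.concatenate([proj(c,world(p,k,q))[0]-uv for c,uv,k,q in obs])
if __name__=='__main__':
    g=onz(a,S(150,152),65)
    s=least_squares(f,[g[0],g[1],0,.3],loss='soft_l1',x_scale=[10,10,.1,.1]);print(np.round(s.x,3));print(np.round(f(s.x).reshape(-1,2),1).tolist())
    p=s.x
    print('bar',world(p,'l',(75,54,0)))
    pr=[(a,(251.6,170.2),120),(b,(374.8,199),120),(b,(374,221.3),53)]
    h=lambda q:np.concatenate([proj(c,[q[0],q[1],z])[0]-uv for c,uv,z in pr])
    s2=least_squares(h,[600,-250]);print('probe',s2.x,np.round(h(s2.x),1))
    for uv,z,n in (((291,315),55,'jar'),((459,352),55,'dap'),((505,246),40,'burr')): print(n,onz(a,uv,z))
E
python3 fit.py
```

```text
[ 5.68196e+02 -2.37580e+01  3.67000e-01  2.93000e-01]
[[-0.4, -0.0], [-1.2, 0.8], [-0.6, -0.2], [-0.7, -0.7], [2.1, 0.1], [-0.8, 1.9], [0.6, 1.1], [0.1, -0.4], [-0.3, 3.0]]
bar [615.82412966  52.42589262  86.64657603]
probe [ 534.99526965 -258.01851957] [ 0.1  0.3  0.2  0.2  0.1 -0.4]
jar [ 771.1719029  -101.75970547   55.        ]
dap [753.09464488 188.01772509  55.        ]
burr [511.09575549 246.91705831  40.        ]
```

```bash
cat >> h.py <<'E'
def rot(z,x):
    z=np.array(z,float)/np.linalg.norm(z);x=np.array(x,float);x-=z*(x@z);x/=np.linalg.norm(x)
    return R.from_matrix(np.c_[x,np.cross(z,x),z])
def go(P,Rt=None,s=None):
    s=s or get_state();C=R.from_quat(s['eef_rot'])
    d=C.inv().apply(np.array(P)-s['tcp_pos'])/10
    w=np.degrees((C.inv()*(Rt or C)).as_rotvec());print('d',np.round(d,2),'w',np.round(w,1))
E
python3 - <<'E'
from h import *
y=.367
go([615.8,52.4,160],rot([0,0,-1],[-np.sin(y),np.cos(y),0]))
E
```

```text
d [ 59.89 -44.72   8.82] w [ -0.1  -0.1 -91.9]
```

>>> {"api": "send_rows", "payload": {"commands": [{"dx": 20,"dy": -15,"dz": 1,"wz": -30,"grip": 60},{"dx": 40,"dy": -30,"dz": 2,"wz": -60,"grip": 60},{"dx": 59.9,"dy": -44.7,"dz": 4,"wz": -91.9,"grip": 60},{"dx": 59.9,"dy": -44.7,"dz": 4,"wz": -91.9,"grip": 60},{"dx": 59.9,"dy": -44.7,"dz": 4,"wz": -91.9,"grip": 60},{"dx": 59.9,"dy": -44.7,"dz": 4,"wz": -91.9,"grip": 60},{"dx": 59.9,"dy": -44.7,"dz": 4,"wz": -91.9,"grip": 60},{"dx": 59.9,"dy": -44.7,"dz": 4,"wz": -91.9,"grip": 60},{"dx": 59.9,"dy": -44.7,"dz": 4,"wz": -91.9,"grip": 60},{"dx": 59.9,"dy": -44.7,"dz": 4,"wz": -91.9,"grip": 60},{"dx": 59.9,"dy": -44.7,"dz": 4,"wz": -91.9,"grip": 60},{"dx": 59.9,"dy": -44.7,"dz": 4,"wz": -91.9,"grip": 60}]}}

```text
schema error: expected keys dx, dy, dz, wx, wy, wz, grip
```

```bash
python3 - <<'E'
from h import *
st()
y=.367
go([615.8,52.4,160],rot([0,0,-1],[-np.sin(y),np.cos(y),0]))
E
```

```text
0.15 [ 196.5 -566.5  247.5] [ 0.986  0.166 -0.    -0.001] [-1.322  0.131  1.489  0.     1.523 -0.085] [ 0.4  1.2 -0.8] 85.5 0.0
d [ 59.89 -44.72   8.82] w [ -0.1  -0.1 -91.9]
```

>>> {"api": "send_rows", "payload": {"commands": [{"dx": 20,"dy": -15,"dz": 1,"wx": 0,"wy": 0,"wz": -30,"grip": 60},{"dx": 40,"dy": -30,"dz": 2,"wx": 0,"wy": 0,"wz": -60,"grip": 60},{"dx": 59.9,"dy": -44.7,"dz": 4,"wx": 0,"wy": 0,"wz": -91.9,"grip": 60},{"dx": 59.9,"dy": -44.7,"dz": 4,"wx": 0,"wy": 0,"wz": -91.9,"grip": 60},{"dx": 59.9,"dy": -44.7,"dz": 4,"wx": 0,"wy": 0,"wz": -91.9,"grip": 60},{"dx": 59.9,"dy": -44.7,"dz": 4,"wx": 0,"wy": 0,"wz": -91.9,"grip": 60},{"dx": 59.9,"dy": -44.7,"dz": 4,"wx": 0,"wy": 0,"wz": -91.9,"grip": 60},{"dx": 59.9,"dy": -44.7,"dz": 4,"wx": 0,"wy": 0,"wz": -91.9,"grip": 60},{"dx": 59.9,"dy": -44.7,"dz": 4,"wx": 0,"wy": 0,"wz": -91.9,"grip": 60},{"dx": 59.9,"dy": -44.7,"dz": 4,"wx": 0,"wy": 0,"wz": -91.9,"grip": 60},{"dx": 59.9,"dy": -44.7,"dz": 4,"wx": 0,"wy": 0,"wz": -91.9,"grip": 60},{"dx": 59.9,"dy": -44.7,"dz": 4,"wx": 0,"wy": 0,"wz": -91.9,"grip": 60}]}}

```text
clock: 1.15
tcp_pos: [477.4, -151.6, 221.8]
eef_rot: [0.606, 0.796, -0.0, 0.0]
wrist_force: [0.1, -0.5, 0.5]
opening: 51.0
grasp_force: 0.0
```

```bash
python3 - <<'E'
from h import *
st()
y=.367
go([615.8,52.4,160],rot([0,0,-1],[-np.sin(y),np.cos(y),0]))
E
```

```text
1.15 [ 477.4 -151.6  221.8] [ 0.606  0.796 -0.     0.   ] [-0.41  -0.127  1.794 -0.     1.474 -0.679] [ 0.1 -0.5  0.5] 51.0 0.0
d [15.98 18.77  6.18] w [ 0.   0.  -5.6]
```

>>> {"api": "send_rows", "payload": {"commands": [{"dx": 16,"dy": 18.8,"dz": 3,"wx": 0,"wy": 0,"wz": -5.6,"grip": 50},{"dx": 16,"dy": 18.8,"dz": 3,"wx": 0,"wy": 0,"wz": -5.6,"grip": 50},{"dx": 16,"dy": 18.8,"dz": 3,"wx": 0,"wy": 0,"wz": -5.6,"grip": 50},{"dx": 16,"dy": 18.8,"dz": 3,"wx": 0,"wy": 0,"wz": -5.6,"grip": 50},{"dx": 16,"dy": 18.8,"dz": 3,"wx": 0,"wy": 0,"wz": -5.6,"grip": 50},{"dx": 16,"dy": 18.8,"dz": 3,"wx": 0,"wy": 0,"wz": -5.6,"grip": 50},{"dx": 16,"dy": 18.8,"dz": 3,"wx": 0,"wy": 0,"wz": -5.6,"grip": 50},{"dx": 16,"dy": 18.8,"dz": 3,"wx": 0,"wy": 0,"wz": -5.6,"grip": 50},{"dx": 16,"dy": 18.8,"dz": 3,"wx": 0,"wy": 0,"wz": -5.6,"grip": 50}]}}

```text
clock: 1.9
tcp_pos: [616.3, 49.8, 191.3]
eef_rot: [0.568, 0.823, -0.001, -0.0]
wrist_force: [0.5, 0.4, 0.4]
opening: 42.7
grasp_force: 0.0
```

```bash
python3 - <<'E'
from h import *
from fit import world
st()
y=.367
go([615.8,52.4,160],rot([0,0,-1],[-np.sin(y),np.cos(y),0]))
c=cap('wrist','w1')
p=[568.2,-23.8,.367,.293]
im=c['pixels'][:,:,::-1].copy()
for q in ((75,32,0),(75,54,0),(75,72,0),(0,0,0)):
    uv=proj(c,world(p,'l',q))[0];print(q,uv);cv2.circle(im,tuple(int(t) for t in uv),3,(0,0,255),1)
cv2.imwrite('pics/w1.png',im)
E
```

```text
1.9 [616.3  49.8 191.3] [ 0.568  0.823 -0.001 -0.   ] [-0.002  0.212  1.502 -0.     1.429 -0.364] [0.5 0.4 0.4] 42.7 0.0
d [0.26 0.05 3.13] w [-0.1 -0.  -0.3]
(75, 32, 0) [324.44016538 267.4780387 ]
(75, 54, 0) [324.28989593 235.24028219]
(75, 72, 0) [324.16117832 207.62610627]
(0, 0, 0) [226.83274691 297.85450678]
```

View pics/w1.png

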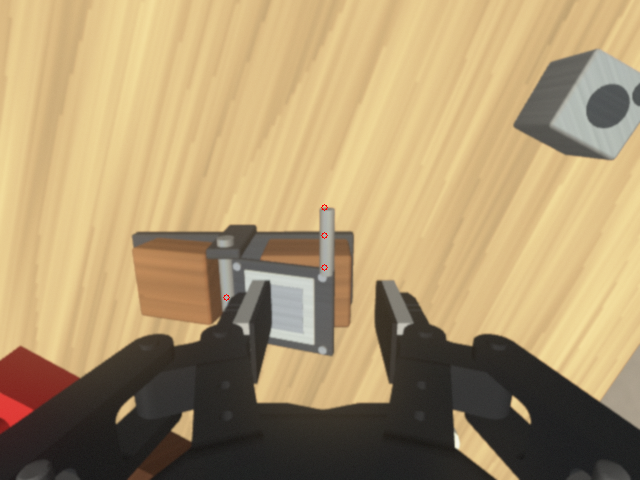

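The bar lies at u≈327, v 207–270 and the model puts it at 324, so I need about 1.6 mm more along +tool y. Descending to grip it.

>>> {"api": "send_rows", "payload": {"commands": [{"dx": 0.3,"dy": 0.2,"dz": 3.5,"wx": 0,"wy": 0,"wz": 0,"grip": 45},{"dx": 0.3,"dy": 0.2,"dz": 7,"wx": 0,"wy": 0,"wz": 0,"grip": 40},{"dx": 0.3,"dy": 0.2,"dz": 10.5,"wx": 0,"wy": 0,"wz": 0,"grip": 40},{"dx": 0.3,"dy": 0.2,"dz": 10.6,"wx": 0,"wy": 0,"wz": 0,"grip": 30},{"dx": 0.3,"dy": 0.2,"dz": 10.6,"wx": 0,"wy": 0,"wz": 0,"grip": 20},{"dx": 0.3,"dy": 0.2,"dz": 10.6,"wx": 0,"wy": 0,"wz": 0,"grip": 0},{"dx": 0.3,"dy": 0.2,"dz": 10.6,"wx": 0,"wy": 0,"wz": 0,"grip": 0},{"dx": 0.3,"dy": 0.2,"dz": 10.6,"wx": 0,"wy": 0,"wz": 0,"grip": 0},{"dx": 0.3,"dy": 0.2,"dz": 10.6,"wx": 0,"wy": 0,"wz": 0,"grip": 0}], "newtons": 25}}

```text
clock: 2.7
tcp_pos: [617.7, 52.3, 88.4]
eef_rot: [0.569, 0.822, -0.0, 0.001]
wrist_force: [-5.2, -3.6, -4.3]
opening: 9.1
grasp_force: 24.3
```

```bash
python3 - <<'E'
from h import *
s=st();print(s['wrist_torque'])
E
```

```text
2.7 [617.7  52.3  88.4] [ 0.569  0.822 -0.     0.001] [ 2.000e-03  3.090e-01  1.584e+00 -1.000e-03  1.248e+00 -3.570e-01] [-5.2 -3.6 -4.3] 9.1 24.341837167739868
[-0.37722185  0.6910438   0.04179908]
```

>>> {"api": "send_rows", "payload": {"commands": [{"dx": 0,"dy": -0.31,"dz": -0.84,"wx": 0,"wy": 0,"wz": 0,"grip": 0},{"dx": 0,"dy": -0.72,"dz": -1.64,"wx": 0,"wy": 0,"wz": 0,"grip": 0},{"dx": 0,"dy": -1.22,"dz": -2.39,"wx": 0,"wy": 0,"wz": 0,"grip": 0},{"dx": 0,"dy": -1.81,"dz": -3.07,"wx": 0,"wy": 0,"wz": 0,"grip": 0},{"dx": 0,"dy": -2.48,"dz": -3.68,"wx": 0,"wy": 0,"wz": 0,"grip": 0},{"dx": 0,"dy": -3.21,"dz": -4.2,"wx": 0,"wy": 0,"wz": 0,"grip": 0},{"dx": 0,"dy": -3.21,"dz": -4.2,"wx": 0,"wy": 0,"wz": 0,"grip": 0},{"dx": 0,"dy": -3.21,"dz": -4.2,"wx": 0,"wy": 0,"wz": 0,"grip": 0}]}}

```text
clock: 3.37
tcp_pos: [588.8, 41.5, 130.6]
eef_rot: [0.569, 0.822, 0.001, 0.002]
wrist_force: [1.7, -5.1, 1.1]
opening: 8.8
grasp_force: 25.7
```

```bash
python3 - <<'E'
from h import *
s=st();print(s['wrist_torque'])
c=cap('side','s1');i=c['pixels'][230:310,270:390,::-1];cv2.imwrite('pics/s1.png',cv2.resize(i,None,fx=5,fy=5,interpolation=2))
E
```

```text
3.3667 [588.8  41.5 130.6] [0.569 0.822 0.001 0.002] [-0.016  0.185  1.648 -0.     1.305 -0.377] [ 1.7 -5.1  1.1] 8.8 25.726917386054993
[-0.72481884 -0.43204329 -0.00306129]
```

View pics/s1.png

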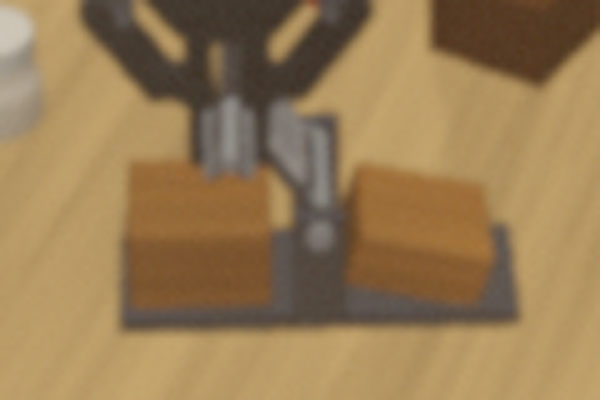

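The leaf is up at about 1 rad with the bar between the pads (crop 228,140). I'll carry on around the arc.

>>> {"api": "send_rows", "payload": {"commands": [{"dx": 0,"dy": -0.99,"dz": -0.52,"wx": 0,"wy": 0,"wz": 0,"grip": 0},{"dx": 0,"dy": -2.06,"dz": -0.89,"wx": 0,"wy": 0,"wz": 0,"grip": 0},{"dx": 0,"dy": -3.16,"dz": -1.09,"wx": 0,"wy": 0,"wz": 0,"grip": 0},{"dx": 0,"dy": -4.29,"dz": -1.13,"wx": 0,"wy": 0,"wz": 0,"grip": 0},{"dx": 0,"dy": -5.4,"dz": -1.0,"wx": 0,"wy": 0,"wz": 0,"grip": 0},{"dx": 0,"dy": -6.49,"dz": -0.7,"wx": 0,"wy": 0,"wz": 0,"grip": 0},{"dx": 0,"dy": -7.51,"dz": -0.25,"wx": 0,"wy": 0,"wz": 0,"grip": 0},{"dx": 0,"dy": -8.46,"dz": 0.36,"wx": 0,"wy": 0,"wz": 0,"grip": 0},{"dx": 0,"dy": -9.31,"dz": 1.1,"wx": 0,"wy": 0,"wz": 0,"grip": 0},{"dx": 0,"dy": -10.04,"dz": 1.96,"wx": 0,"wy": 0,"wz": 0,"grip": 0},{"dx": 0,"dy": -10.04,"dz": 1.96,"wx": 0,"wy": 0,"wz": 0,"grip": 0},{"dx": 0,"dy": -10.04,"dz": 1.96,"wx": 0,"wy": 0,"wz": 0,"grip": 0}]}}

```text
clock: 4.42
tcp_pos: [494.2, 6.3, 109.3]
eef_rot: [0.569, 0.822, 0.0, 0.001]
wrist_force: [0.5, -5.2, 0.4]
opening: 8.8
grasp_force: 26.7
```

>>> {"api": "send_rows", "payload": {"commands": [{"dx": 0,"dy": -0.59,"dz": 0.96,"wx": 0,"wy": 0,"wz": 0,"grip": 0},{"dx": 0,"dy": -1.03,"dz": 1.99,"wx": 0,"wy": 0,"wz": 0,"grip": 0},{"dx": 0,"dy": -1.31,"dz": 3.08,"wx": 0,"wy": 0,"wz": 0,"grip": 0},{"dx": 0,"dy": -1.43,"dz": 4.19,"wx": 0,"wy": 0,"wz": 0,"grip": 0},{"dx": 0,"dy": -1.38,"dz": 5.32,"wx": 0,"wy": 0,"wz": 0,"grip": 0},{"dx": 0,"dy": -1.2,"dz": 6.3,"wx": 0,"wy": 0,"wz": 0,"grip": 0},{"dx": 0,"dy": -1.15,"dz": 6.6,"wx": 0,"wy": 0,"wz": 0,"grip": 0},{"dx": 0,"dy": -1.15,"dz": 6.6,"wx": 0,"wy": 0,"wz": 0,"grip": 0}]}}

```text
clock: 5.08
tcp_pos: [483.1, 2.4, 41.8]
eef_rot: [0.569, 0.822, -0.0, -0.0]
wrist_force: [1.0, -4.9, 1.5]
opening: 8.9
grasp_force: 29.2
```

```bash
python3 - <<'E'
from h import *
s=st();print(s['wrist_torque'])
E
```

```text
5.0833 [483.1   2.4  41.8] [ 0.569  0.822 -0.    -0.   ] [-0.101  0.026  1.997 -0.     1.118 -0.462] [ 1.  -4.9  1.5] 8.9 29.200407564640045
[-0.78298562 -0.0687092   0.03533203]
```

>>> {"api": "send_rows", "payload": {"commands": [{"dx": 0,"dy": 0.1,"dz": 0.3,"wx": 0,"wy": 0,"wz": 0,"grip": 0},{"dx": 0,"dy": 0.15,"dz": 0.6,"wx": 0,"wy": 0,"wz": 0,"grip": 0},{"dx": 0,"dy": 0.15,"dz": 0.6,"wx": 0,"wy": 0,"wz": 0,"grip": 0}]}}

```text
clock: 5.33
tcp_pos: [483.4, 2.3, 37.4]
eef_rot: [0.569, 0.823, -0.002, -0.001]
wrist_force: [-18.3, -8.0, 30.5]
opening: 8.8
grasp_force: 34.0
```

```bash
python3 - <<'E'
from h import *
s=st();print(s['wrist_torque'])
c=cap('side','s2');i=c['pixels'][230:310,270:390,::-1];a=cv2.resize(i,(600,400),interpolation=2)
cv2.imwrite('pics/s2.png',a)
E
```

```text
5.3333 [483.4   2.3  37.4] [ 0.569  0.823 -0.002 -0.001] [-0.1    0.038  1.995 -0.002  1.112 -0.46 ] [-18.3  -8.   30.5] 8.8 33.98015856742859
[-1.30798165  2.77578814  0.05076375]
```

View pics/s2.png

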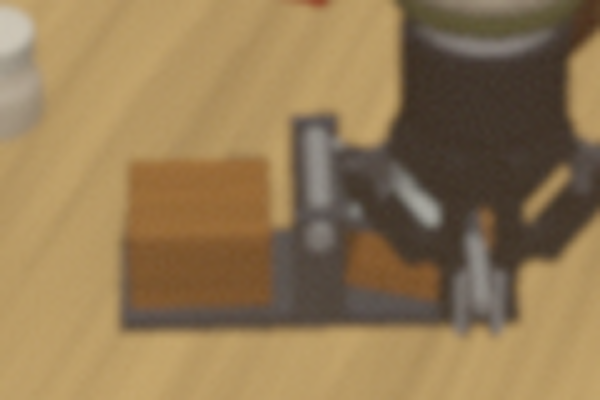

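The leaf is at its stop: 30 N upward on the wrist, and the side view shows the bar down at the near rest. Releasing and rising.

>>> {"api": "send_rows", "payload": {"commands": [{"dx": 0,"dy": -0.15,"dz": -0.5,"wx": 0,"wy": 0,"wz": 0,"grip": 0},{"dx": 0,"dy": -0.15,"dz": -0.5,"wx": 0,"wy": 0,"wz": 0,"grip": 25},{"dx": 0,"dy": -0.15,"dz": -0.5,"wx": 0,"wy": 0,"wz": 0,"grip": 30},{"dx": 0,"dy": -0.15,"dz": -0.5,"wx": 0,"wy": 0,"wz": 0,"grip": 30},{"dx": 0,"dy": -0.15,"dz": -1.5,"wx": 0,"wy": 0,"wz": 0,"grip": 30},{"dx": 0,"dy": -0.15,"dz": -5,"wx": 0,"wy": 0,"wz": 0,"grip": 30},{"dx": 0,"dy": -0.15,"dz": -9,"wx": 0,"wy": 0,"wz": 0,"grip": 50},{"dx": 0,"dy": -0.15,"dz": -13,"wx": 0,"wy": 0,"wz": 0,"grip": 50},{"dx": 0,"dy": -0.15,"dz": -17,"wx": 0,"wy": 0,"wz": 0,"grip": 50},{"dx": 0,"dy": -0.15,"dz": -19,"wx": 0,"wy": 0,"wz": 0,"grip": 50},{"dx": 0,"dy": -0.15,"dz": -19,"wx": 0,"wy": 0,"wz": 0,"grip": 50}]}}

```text
clock: 6.3
tcp_pos: [485.9, 2.5, 233.6]
eef_rot: [0.569, 0.823, 0.003, 0.004]
wrist_force: [0.2, -0.4, 1.2]
opening: 42.7
grasp_force: 0.0
```

```bash
python3 - <<'E'
from h import *
from fit import world
st();print(world([568.2,-23.8,.367,3.4],'l',(75,54,0)))
p=[568.2,-23.8,.367,3.4]
print('mark',world(p,'l',(48,-10,-3.5)))
a=[cap(n,n+'3') for n in('scene','wrist')]
c=a[1];im=c['pixels'][:,:,::-1].copy()
for q in ((75,54,0),(75,72,0),(48,-10,-3.5),(27,14,-3.5)):
    uv=proj(c,world(p,'l',q))[0];print(q,uv);cv2.circle(im,tuple(int(t) for t in uv),3,(0,0,255),1)
    uv=proj(a[0],world(p,'l',q))[0];print(uv)
j=a[0]['pixels'][190:270,330:420,::-1]
im=np.hstack([cv2.resize(im[100:480,100:600],(500,380)),cv2.resize(j,(300,267))[np.r_[0:267,[0]*113]]])
cv2.imwrite('pics/w3.png',im)
E
```

```text
6.3 [485.9   2.5 233.6] [0.569 0.823 0.003 0.004] [-0.101 -0.186  1.826  0.     1.492 -0.462] [ 0.2 -0.4  1.2] 42.7 0.0
[481.14260418   0.58627224  45.83441735]
mark [527.6373101  -50.10636958  56.11782078]
(75, 54, 0) [317.21848894 211.52710384]
[384.4734856  202.66521511]
(75, 72, 0) [316.99667551 190.41462153]
[393.21839916 202.12463837]
(48, -10, -3.5) [346.95229208 286.06496917]
[354.95926287 211.82866121]
(27, 14, -3.5) [372.02352855 262.09558577]
[368.4762561  217.98038632]
```

View pics/w3.png

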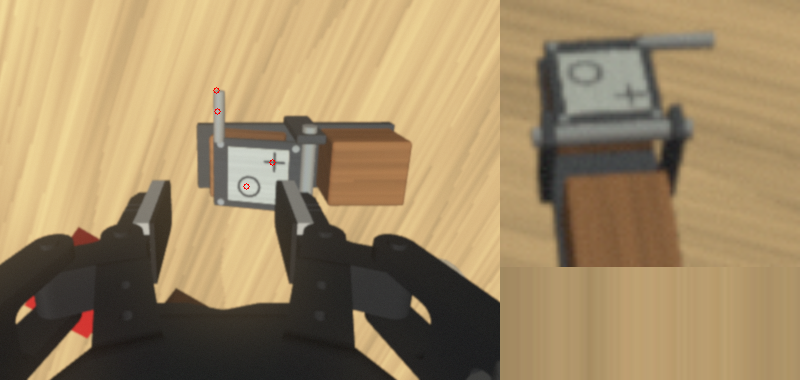

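The ring is at wrist pixel (349,286), within about 1.5 mm of the prediction, and the leaf is flat on the near rest with its marked back up. Next is the probe.

```bash
python3 - <<'E'
from h import *
y=.367
go([535,-258,190],rot([0,0,-1],[-np.sin(y),np.cos(y),0]))
E
```

```text
d [-26.2   -4.39   3.78] w [ 0.1  0.  -0.3]
```

>>> {"api": "send_rows", "payload": {"commands": [{"dx": -26.2,"dy": -4.4,"dz": 3.8,"wx": 0,"wy": 0,"wz": 0,"grip": 60},{"dx": -26.2,"dy": -4.4,"dz": 3.8,"wx": 0,"wy": 0,"wz": 0,"grip": 60},{"dx": -26.2,"dy": -4.4,"dz": 3.8,"wx": 0,"wy": 0,"wz": 0,"grip": 60},{"dx": -26.2,"dy": -4.4,"dz": 3.8,"wx": 0,"wy": 0,"wz": 0,"grip": 60},{"dx": -26.2,"dy": -4.4,"dz": 3.8,"wx": 0,"wy": 0,"wz": 0,"grip": 60},{"dx": -26.2,"dy": -4.4,"dz": 3.8,"wx": 0,"wy": 0,"wz": 0,"grip": 60},{"dx": -26.2,"dy": -4.4,"dz": 3.8,"wx": 0,"wy": 0,"wz": 0,"grip": 60},{"dx": -26.2,"dy": -4.4,"dz": 3.8,"wx": 0,"wy": 0,"wz": 0,"grip": 60},{"dx": -26.2,"dy": -4.4,"dz": 3.8,"wx": 0,"wy": 0,"wz": 0,"grip": 60},{"dx": -26.2,"dy": -4.4,"dz": 3.8,"wx": 0,"wy": 0,"wz": 0,"grip": 60}]}}

```text
clock: 7.23
tcp_pos: [533.3, -257.0, 186.7]
eef_rot: [0.569, 0.822, 0.0, -0.002]
wrist_force: [0.8, 0.2, -0.8]
opening: 51.3
grasp_force: 0.0
```

```bash
python3 - <<'E'
from h import *
st()
y=.367
go([535,-258,88],rot([0,0,-1],[-np.sin(y),np.cos(y),0]))
c=cap('wrist');im=c['pixels'][:,:,::-1].copy()
for z in (125,90,53):
    uv=proj(c,[535,-258,z])[0];print(z,uv);cv2.circle(im,tuple(int(t) for t in uv),3,(0,0,255),1)
cv2.imwrite('pics/w4.png',im)
E
```

```text
7.2333 [ 533.3 -257.   186.7] [ 0.569  0.822  0.    -0.002] [-5.360e-01  1.480e-01  1.583e+00  1.000e-03  1.415e+00 -8.970e-01] [ 0.8  0.2 -0.8] 51.3 0.0
d [-0.18  0.14  9.87] w [-0.1 -0.2 -0.4]
125 [325.91876814 265.717915  ]
90 [325.63621002 245.50696051]
53 [325.41470258 229.66286796]
```

View pics/w4.png

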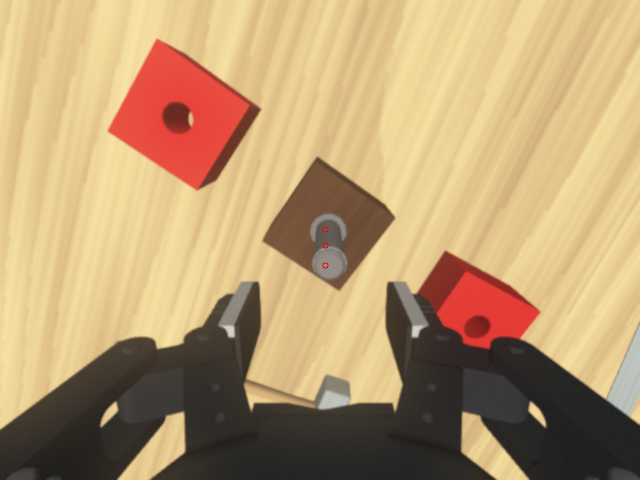

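Probe top is at (330,264) and its collar at (329,230), in the brown stand between the two red ones. That is about 1.7 mm further along tool y than predicted. Descending and gripping.

>>> {"api": "send_rows", "payload": {"commands": [{"dx": -0.15,"dy": 0.3,"dz": 0.5,"wx": 0,"wy": 0,"wz": 0,"grip": 55},{"dx": -0.15,"dy": 0.3,"dz": 3.5,"wx": 0,"wy": 0,"wz": 0,"grip": 55},{"dx": -0.15,"dy": 0.3,"dz": 7,"wx": 0,"wy": 0,"wz": 0,"grip": 50},{"dx": -0.15,"dy": 0.3,"dz": 9.9,"wx": 0,"wy": 0,"wz": 0,"grip": 50},{"dx": -0.15,"dy": 0.3,"dz": 9.9,"wx": 0,"wy": 0,"wz": 0,"grip": 40},{"dx": -0.15,"dy": 0.3,"dz": 9.9,"wx": 0,"wy": 0,"wz": 0,"grip": 30},{"dx": -0.15,"dy": 0.3,"dz": 9.9,"wx": 0,"wy": 0,"wz": 0,"grip": 0},{"dx": -0.15,"dy": 0.3,"dz": 9.9,"wx": 0,"wy": 0,"wz": 0,"grip": 0},{"dx": -0.15,"dy": 0.3,"dz": 9.9,"wx": 0,"wy": 0,"wz": 0,"grip": 0},{"dx": -0.15,"dy": 0.3,"dz": 9.9,"wx": 0,"wy": 0,"wz": 0,"grip": 0}], "newtons": 50}}

```text
clock: 8.12
tcp_pos: [538.5, -259.1, 91.4]
eef_rot: [0.569, 0.823, 0.0, 0.002]
wrist_force: [-0.4, 0.3, -0.6]
opening: 17.0
grasp_force: 48.7
```

```bash
python3 - <<'E'
from h import *
s=st();print(s['wrist_torque'])
E
```

```text
8.1167 [ 538.5 -259.1   91.4] [0.569 0.823 0.    0.002] [-0.534  0.247  1.652  0.     1.239 -0.895] [-0.4  0.3 -0.6] 17.0 48.68521571159363
[-0.05900635  0.03996816  0.03445847]
```

>>> {"api": "send_rows", "payload": {"commands": [{"dx": 0,"dy": 0,"dz": -1.5,"wx": 0,"wy": 0,"wz": 0,"grip": 0},{"dx": 0,"dy": 0,"dz": -3,"wx": 0,"wy": 0,"wz": 0,"grip": 0},{"dx": 0,"dy": 0,"dz": -5,"wx": 0,"wy": 0,"wz": 0,"grip": 0},{"dx": 0,"dy": 0,"dz": -7,"wx": 0,"wy": 0,"wz": 0,"grip": 0},{"dx": 0,"dy": 0,"dz": -9,"wx": 0,"wy": 0,"wz": 0,"grip": 0},{"dx": 0,"dy": 0,"dz": -10,"wx": 0,"wy": 0,"wz": 0,"grip": 0},{"dx": 0,"dy": 0,"dz": -10,"wx": 0,"wy": 0,"wz": 0,"grip": 0},{"dx": 0,"dy": 0,"dz": -10,"wx": 0,"wy": 0,"wz": 0,"grip": 0}]}}

```text
clock: 8.78
tcp_pos: [537.8, -258.8, 189.9]
eef_rot: [0.569, 0.822, 0.0, 0.001]
wrist_force: [-1.7, 1.5, -1.4]
opening: 16.7
grasp_force: 48.8
```

```bash
python3 - <<'E'
from h import *
s=st()
y=.367;b=3.4-np.pi
hx=np.array([np.cos(y),np.sin(y),0]);n=-np.sin(b)*hx+np.cos(b)*np.array([0,0,1])
m=np.array([529.,-49.6,56.1]);RT=rot(-n,[-np.sin(y),np.cos(y),0])
go(m+n*(81.4+45),RT,s)
c=cap('wrist','w5')
E
```

```text
8.7833 [ 537.8 -258.8  189.9] [0.569 0.822 0.    0.001] [-0.534  0.154  1.57  -0.     1.416 -0.895] [-1.7  1.5 -1.4] 16.7 48.76119017601013
d [19.87  3.33  1.14] w [-14.7   0.1  -0.4]
```

>>> {"api": "send_rows", "payload": {"commands": [{"dx": 4,"dy": 0.6,"dz": -0.5,"wx": -3,"wy": 0,"wz": 0,"grip": 0},{"dx": 8,"dy": 1.3,"dz": -0.5,"wx": -6,"wy": 0,"wz": 0,"grip": 0},{"dx": 12,"dy": 2,"dz": 0,"wx": -9,"wy": 0,"wz": 0,"grip": 0},{"dx": 15,"dy": 2.6,"dz": 0.5,"wx": -12,"wy": 0,"wz": 0,"grip": 0},{"dx": 18,"dy": 3,"dz": 1,"wx": -14.7,"wy": 0,"wz": -0.4,"grip": 0},{"dx": 19.9,"dy": 3.3,"dz": 1.1,"wx": -14.7,"wy": 0,"wz": -0.4,"grip": 0},{"dx": 19.9,"dy": 3.3,"dz": 1.1,"wx": -14.7,"wy": 0,"wz": -0.4,"grip": 0},{"dx": 19.9,"dy": 3.3,"dz": 1.1,"wx": -14.7,"wy": 0,"wz": -0.4,"grip": 0},{"dx": 19.9,"dy": 3.3,"dz": 1.1,"wx": -14.7,"wy": 0,"wz": -0.4,"grip": 0}]}}

```text
clock: 9.58
tcp_pos: [497.9, -60.9, 177.7]
eef_rot: [0.561, 0.818, 0.105, 0.072]
wrist_force: [-1.3, 0.8, -0.4]
opening: 16.4
grasp_force: 49.0
```

```bash
cat > tgt.py <<'E'
from h import *
y=.367;b=3.4-np.pi
hx=np.array([np.cos(y),np.sin(y),0]);n=-np.sin(b)*hx+np.cos(b)*np.array([0,0,1])
m=np.array([529.,-49.6,56.1]);RT=rot(-n,[-np.sin(y),np.cos(y),0])
E
python3 - <<'E'
from tgt import *
s=st();C=R.from_quat(s['eef_rot']);tz=C.apply([0,0,1])
tip=np.array(s['tcp_pos'])+tz*81.4;print('tip',tip,'gap',(tip-m)@n,'ang',np.arccos(-tz@n))
go(m+n*(81.4+12),RT,s)
ims=[]
for k in('wrist','side','scene'):
    c=cap(k);print(k,'tip',proj(c,tip)[0],'mark',proj(c,m)[0],'top',proj(c,tip-tz*115)[0]);ims.append(c['pixels'][:,:,::-1])
a=cv2.resize(ims[0][150:400,150:450+33],(440,330))
u,v=305,220;bb=cv2.resize(ims[1][200:300,290:398],(356,330),interpolation=2)
d=cv2.resize(ims[2][150:260,310:420],(270,270),interpolation=2)
o=np.zeros((600,800,3),np.uint8);o[:330,:440]=a;o[:330,444:]=bb;o[330:,:270]=d
cv2.imwrite('pics/m6.png',o)
E
```

```text
9.5833 [497.9 -60.9 177.7] [0.561 0.818 0.105 0.072] [-0.339 -0.308  2.051  0.176  1.207 -0.754] [-1.3  0.8 -0.4] 16.4 49.0052193403244
tip [517.09845308 -53.55896538  98.90124049] gap 44.581975032719804 ang 0.0029181946166766423
d [-0.06  0.1   3.26] w [-0.2  0.   0.1]
wrist tip [323.74476482 250.70047127] mark [325.5527177  230.77410621] top [324.16633252 380.85456722]
side tip [358.44113941 250.86438596] mark [352.7973246  265.48016587] top [372.4683938  209.99693169]
scene tip [355.91098569 194.31738265] mark [355.03255148 212.43316689] top [357.90034632 142.60832991]
```

View pics/m6.png

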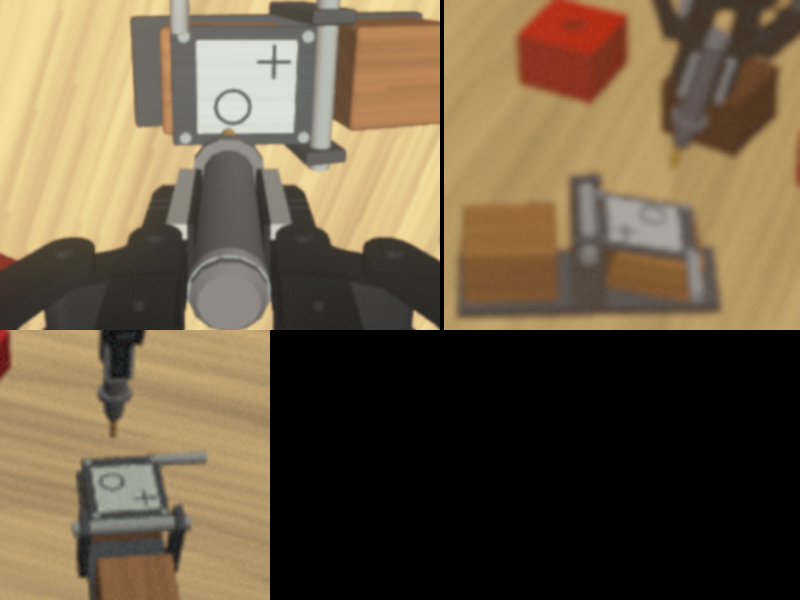

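The wrist view shows the tip at (322.6,249) and the ring at (326,231), both within about 2 px of the model. I'll shift about 1.5 mm more along +tool y and descend.

>>> {"api": "send_rows", "payload": {"commands": [{"dx": -0.05,"dy": 0.25,"dz": 1,"wx": -0.2,"wy": 0,"wz": 0,"grip": 0},{"dx": -0.05,"dy": 0.25,"dz": 2,"wx": -0.2,"wy": 0,"wz": 0,"grip": 0},{"dx": -0.05,"dy": 0.25,"dz": 2.8,"wx": -0.2,"wy": 0,"wz": 0,"grip": 0},{"dx": -0.05,"dy": 0.25,"dz": 3.3,"wx": -0.2,"wy": 0,"wz": 0,"grip": 0},{"dx": -0.05,"dy": 0.25,"dz": 3.3,"wx": -0.2,"wy": 0,"wz": 0,"grip": 0},{"dx": -0.05,"dy": 0.25,"dz": 3.3,"wx": -0.2,"wy": 0,"wz": 0,"grip": 0},{"dx": -0.05,"dy": 0.25,"dz": 3.3,"wx": -0.2,"wy": 0,"wz": 0,"grip": 0}]}}

```text
clock: 10.32
tcp_pos: [508.4, -57.3, 147.2]
eef_rot: [0.561, 0.818, 0.107, 0.074]
wrist_force: [0.6, -0.1, -1.1]
opening: 16.4
grasp_force: 49.0
```

```bash
cat > chk.py <<'E'
from tgt import *
s=st();C=R.from_quat(s['eef_rot']);tz=C.apply([0,0,1])
tip=np.array(s['tcp_pos'])+tz*81.4;e=tip-m
print('gap',e@n,'tool xy err',C.inv().apply(e)[:2],'ang',np.arccos(-tz@n),'Fn',np.array(s['wrist_force'])@n)
E
python3 - <<'E'
from chk import *
c=cap('wrist','w7');print(proj(c,tip)[0],proj(c,m)[0])
cv2.imwrite('pics/w7.png',cv2.resize(c['pixels'][190:290,260:390,::-1],(780,600),interpolation=2))
E
```

```text
10.3167 [508.4 -57.3 147.2] [0.561 0.818 0.107 0.074] [-0.325 -0.25   2.063  0.182  1.133 -0.754] [ 0.6 -0.1 -1.1] 16.4 49.026870131492615
gap 12.324386217754562 tool xy err [0.12854121 2.2192065 ] ang 0.001820947784836249 Fn -1.203570082742113
[323.7816076  250.71699701] [320.13483293 244.41853183]
```

View pics/w7.png

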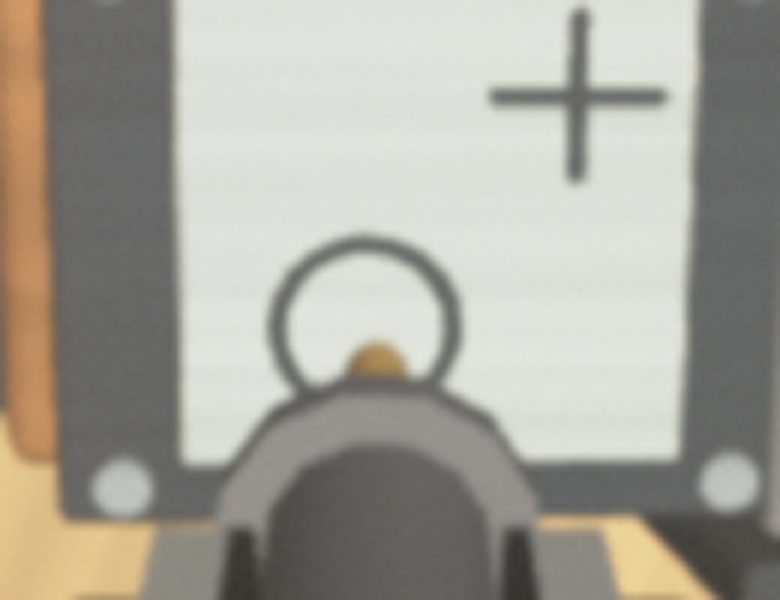

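The tip at (322.8,251) is over the ring, whose centre is (321,245); the vertical offset is just the 12 mm gap in parallax. Pressing in small steps.

>>> {"api": "send_rows", "payload": {"commands": [{"dx": 0,"dy": -0.1,"dz": 0.4,"wx": 0,"wy": 0,"wz": 0,"grip": 0},{"dx": 0,"dy": -0.1,"dz": 0.8,"wx": 0,"wy": 0,"wz": 0,"grip": 0},{"dx": 0,"dy": -0.1,"dz": 1.1,"wx": 0,"wy": 0,"wz": 0,"grip": 0},{"dx": 0,"dy": -0.1,"dz": 1.4,"wx": 0,"wy": 0,"wz": 0,"grip": 0},{"dx": 0,"dy": -0.1,"dz": 1.4,"wx": 0,"wy": 0,"wz": 0,"grip": 0},{"dx": 0,"dy": -0.1,"dz": 1.4,"wx": 0,"wy": 0,"wz": 0,"grip": 0},{"dx": 0,"dy": -0.1,"dz": 1.4,"wx": 0,"wy": 0,"wz": 0,"grip": 0}]}}

```text
clock: 10.95
tcp_pos: [510.8, -56.4, 133.3]
eef_rot: [0.561, 0.818, 0.107, 0.074]
wrist_force: [-1.0, 0.6, -0.7]
opening: 16.5
grasp_force: 49.1
```

```bash
python3 - <<'E'
from chk import *
f=[]
for i in range(8):
    c=imaging.capture('wrist');q=get_state();f.append(np.array(q['wrist_force'])@n)
print(np.round(f,1),np.mean(f));c=cap('wrist','w8')
E
```

```text
10.95 [510.8 -56.4 133.3] [0.561 0.818 0.107 0.074] [-0.321 -0.227  2.07   0.183  1.102 -0.756] [-1.   0.6 -0.7] 16.5 49.14384484291077
gap -1.7489752915888894 tool xy err [0.16357772 1.04578894] ang 0.0015768248780044759 Fn -0.4883957408686908
[ 0.4  1.2  0.5  0.3 -0.1  0.4  1.3  0.7] 0.5790570679400899
```

>>> {"api": "send_rows", "payload": {"commands": [{"dx": 0,"dy": 0,"dz": 0.1,"wx": 0,"wy": 0,"wz": 0,"grip": 0},{"dx": 0,"dy": 0,"dz": 0.2,"wx": 0,"wy": 0,"wz": 0,"grip": 0},{"dx": 0,"dy": 0,"dz": 0.2,"wx": 0,"wy": 0,"wz": 0,"grip": 0},{"dx": 0,"dy": 0,"dz": 0.2,"wx": 0,"wy": 0,"wz": 0,"grip": 0}]}}

```text
clock: 11.73
tcp_pos: [511.4, -56.2, 131.5]
eef_rot: [0.561, 0.818, 0.107, 0.074]
wrist_force: [-0.8, -0.0, 0.2]
opening: 17.0
grasp_force: 49.1
```

```bash
cat > av.py <<'E'
from chk import *
f=[]
for i in range(16):
    c=imaging.capture('wrist');q=get_state();f.append(np.array(q['wrist_force'])@n)
print(np.mean(f),np.std(f)/4)
E
python3 av.py
```

```text
11.7333 [511.4 -56.2 131.5] [0.561 0.818 0.107 0.074] [-0.321 -0.223  2.071  0.184  1.097 -0.756] [-0.8 -0.   0.2] 17.0 49.14732098579407
gap -3.7094875103722744 tool xy err [0.0677913  1.26537499] ang 0.002076589478007427 Fn 0.41936800108427014
1.004037963981895 0.10260506013427559
```

>>> {"api": "send_rows", "payload": {"commands": [{"dx": 0,"dy": -0.05,"dz": 0.1,"wx": 0,"wy": 0,"wz": 0,"grip": 0},{"dx": 0,"dy": -0.05,"dz": 0.2,"wx": 0,"wy": 0,"wz": 0,"grip": 0},{"dx": 0,"dy": -0.05,"dz": 0.2,"wx": 0,"wy": 0,"wz": 0,"grip": 0},{"dx": 0,"dy": -0.05,"dz": 0.2,"wx": 0,"wy": 0,"wz": 0,"grip": 0}]}}

```text
clock: 12.87
tcp_pos: [511.4, -56.3, 129.4]
eef_rot: [0.561, 0.817, 0.107, 0.074]
wrist_force: [-0.6, 0.2, 2.2]
opening: 16.9
grasp_force: 49.3
```

```bash
python3 av.py; python3 -c "
from h import *
c=cap('side','s9');i=c['pixels'][225:285,320:380,::-1]
d=cap('wrist','w9')['pixels'][190:290,270:370,::-1]
cv2.imwrite('pics/m9.png',np.hstack([cv2.resize(i,(400,400),interpolation=2),cv2.resize(d,(400,400),interpolation=2)]))"
```

```text
12.8667 [511.4 -56.3 129.4] [0.561 0.817 0.107 0.074] [-0.321 -0.221  2.073  0.184  1.093 -0.757] [-0.6  0.2  2.2] 16.9 49.28399205207825
gap -5.744090272117351 tool xy err [0.04449121 0.66547166] ang 0.0019386382678774066 Fn 2.2725834114284202
1.538110818874243 0.1346989001784299
```

View pics/m9.png

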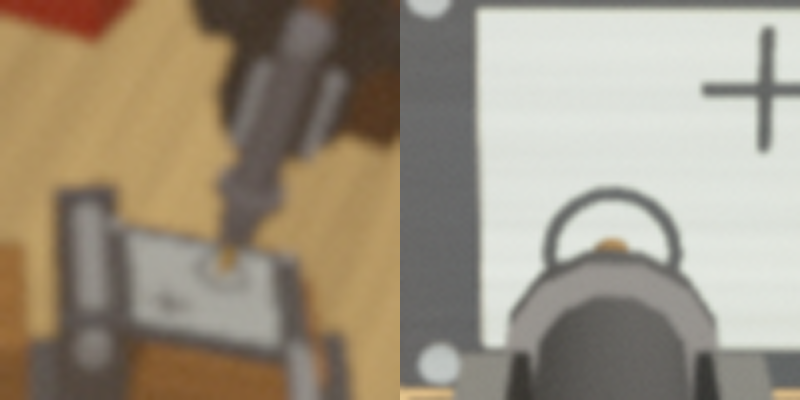

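The tip sits in the middle of the ring in the wrist view: ring centre at about (612,253) in the crop, tip at (612,245). Force suggests about 3.8 mm compression and geometry about 5.5 mm, so I'll add 1 mm, settle, and hand in.

>>> {"api": "send_rows", "payload": {"commands": [{"dx": 0,"dy": 0,"dz": 0.1,"wx": 0,"wy": 0,"wz": 0,"grip": 0},{"dx": 0,"dy": 0,"dz": 0.1,"wx": 0,"wy": 0,"wz": 0,"grip": 0},{"dx": 0,"dy": 0,"dz": 0.1,"wx": 0,"wy": 0,"wz": 0,"grip": 0},{"dx": 0,"dy": 0,"dz": 0.1,"wx": 0,"wy": 0,"wz": 0,"grip": 0},{"dx": 0,"dy": 0,"dz": 0.1,"wx": 0,"wy": 0,"wz": 0,"grip": 0},{"dx": 0,"dy": 0,"dz": 0.1,"wx": 0,"wy": 0,"wz": 0,"grip": 0}]}}

```text
clock: 14.27
tcp_pos: [511.5, -56.1, 128.3]
eef_rot: [0.561, 0.818, 0.107, 0.074]
wrist_force: [0.0, -0.0, 1.9]
opening: 16.8
grasp_force: 49.3
```

```bash
python3 av.py; python3 -c "
from bench import r
print(r.close_job())"
```

```text
14.2667 [511.5 -56.1 128.3] [0.561 0.818 0.107 0.074] [-0.32  -0.219  2.073  0.184  1.091 -0.757] [ 0.  -0.   1.9] 16.8 49.315672516822815
gap -6.797521334625728 tool xy err [0.15595479 0.50916168] ang 0.0016407486152048205 Fn 1.831245086406294
2.0322101304220173 0.12185200728472347
the job is handed in; nothing more can be done
None
```

I handed the job in at about 15 s with the leaf turned fully over and the gripped probe pressed square inside the ring, at an estimated 3 N and 5–6 mm of its 10 mm travel; no verdict was returned.

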